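Sort salvaged heat sinks by length into the sample rows

TASK

Four loose aluminium heat sinks, alike except for their length, were stripped from scrap: three lie on the bench and a short one has been misfiled in the row of the long sample in the sorting tray. File every loose heat sink in the tray row whose screwed-down sample at the far end has the same length, each lying flat on the floor of its row, fins up and in line with the row (both short ones share a row, one behind the other). Leave the other things on the bench where they are.

Things in the scene. Friction and masses are not known exactly. Their poses are not given: they have to be found in the camera images.
- tray: sorting tray (plywood floor, black plastic ribs and rim) fixed to the bench, 210 (x) x 212 (y) mm, origin under its centre. Three straight rows along its x (centred at y = -62, 0, +62 mm), each 36 mm wide with its floor 8 mm above the origin; ribs (26 mm wide) and end walls (8 mm thick) rise 10 mm above the row floor. A fixed sample fills each row's far (+x) end.
- sample_short: fixed sample heat sink, 36 mm long (its x), 30 wide, 30 high, screwed down by small dark steel feet on the ribs at its sides (up to 21 mm above the origin); origin at the centre of its underside, on the floor of its row. The row is its x axis: the free floor runs from the sample's near end to 158 mm from the origin along -x (towards the robot), 36 mm wide, centred on y = 0. The rows' order varies.
- sample_medium: fixed sample heat sink, 54 mm long (its x), 30 wide, 30 high, screwed down by small dark steel feet on the ribs at its sides (up to 21 mm above the origin); origin at the centre of its underside, on the floor of its row. The row is its x axis: the free floor runs from the sample's near end to 158 mm from the origin along -x (towards the robot), 36 mm wide, centred on y = 0. The rows' order varies.
- sample_long: fixed sample heat sink, 72 mm long (its x), 30 wide, 30 high, screwed down by small dark steel feet on the ribs at its sides (up to 21 mm above the origin); origin at the centre of its underside, on the floor of its row. The row is its x axis: the free floor runs from the sample's near end to 158 mm from the origin along -x (towards the robot), 36 mm wide, centred on y = 0. The rows' order varies.
- sink_short_1: loose plain aluminium heat sink with five lengthwise fins, 36 mm long (its x), 30 wide (y), 30 high (z); origin at the centre of its underside, z up through the fins. Starts fins up on the bench, at any yaw, beside the tray.
- sink_short_2: loose plain aluminium heat sink with five lengthwise fins, 36 mm long (its x), 30 wide (y), 30 high (z); origin at the centre of its underside, z up through the fins. Starts misfiled: lying in the row of the long sample.
- sink_medium: loose plain aluminium heat sink with five lengthwise fins, 54 mm long (its x), 30 wide (y), 30 high (z); origin at the centre of its underside, z up through the fins. Starts fins up on the bench, at any yaw, beside the tray.
- sink_long: loose plain aluminium heat sink with five lengthwise fins, 72 mm long (its x), 30 wide (y), 30 high (z); origin at the centre of its underside, z up through the fins. Starts fins up on the bench, at any yaw, beside the tray.
- transformer: small transformer, dark laminated core with copper winding on a steel foot, 56 x 64 x 53 mm; origin under its centre. A bystander.
- capacitor: grey can capacitor standing upright, diameter 35, 50 mm high with two tabs 8 mm above; origin under its centre. A bystander.
- drill: cordless drill lying on its side, about 220 x 180 x 56 mm; origin under its motor body, chuck to its +x, handle and battery to its -y. A bystander.
- pliers: pliers with blue handles lying flat, about 165 x 70 x 14 mm; origin under the pivot, handles to its -x. A bystander.
- screwdriver: screwdriver lying along its x, handle to -x, about 220 mm long. A bystander.
There are look-alikes about, which are no part of the job. What is shaped like the sink_long but yellow is not meant.

How it is judged:
By the outcome, as a careful person would: the job done as asked, in the order asked, and still so for the second after the job is handed in, with the robot touching nothing.
It also fails if it takes over 61 s, if anything falls off the work surface, if the arm or the gripper's body presses on something with over 40 N, if the wrist force passes 120 N, or if a joint passes its speed limit or range.

ROBOT

A 6-joint arm with a two-finger parallel gripper is mounted at the origin on the work surface. World frame = base frame: x ahead of the robot, y to its left, z up, the work surface at z = 0. Lengths are in m, angles in rad, forces in N, time in s.
With the tool pointing down it reaches from about 0.275 to 0.875 m from the base axis. Payload 12.5 kg.
Tool frame: the origin (TCP) lies at the very end of the fingers, on their centre line; the grasp point (between the pads) lies 19 mm behind it; z points along the fingers, y is the line along which they close (so a half turn about z gives the same grasp; the last joint's range is limited). The gripper opens to 85 mm and grips with 20 to 120 N. Pads are 22 mm wide; open, the fingers measure 114 mm over their backs; the gripper's body (76 mm by 85 mm) begins 54 mm behind the grasp point. The pads swing forward as they close: fully open they stand 13 mm farther back than shut.
Start: joints at [-1.189, 0.351, 1.652, -0, 1.139, -0.085], TCP at [0.248, -0.491, 0.231] pointing down, gripper open.
Joint ranges: [-2.75, 2.75], [-0.79, 2.1], [0.01, 2.65], [-1.57, 4.71], [0.07, 3.14], [-2.87, 2.87]. Speed limits (rad/s): [2.22, 2.22, 2.79, 3.14, 3.14, 3.14].

INTERFACE

Orientations are given as a unit quaternion [x, y, z, w].
In Python, from station import robot, cams, workorder gives the robot as it stands.
- The arm moves only by the tool apply_moves, never from a script. Its argument "commands" is a list of rows, each an object with "fingers": the opening, from -1 (shut) to 1 (fully open); "linear": the shift along the tool's x, y, z scaled (see below), a list of three; "twist": the turn, a rotation vector about the tool's x, y, z scaled (see below), a list of three. In form: [{"fingers": fingers, "linear": [tx, ty, tz], "twist": [rx, ry, rz]}, ...]. A call has 1 to 12 rows; each row is the pose to reach, as a shift and turn from the pose commanded when the call began, along the tool's axes at that moment, turning the shorter way round; what a row does not reach only later rows make up. The controller multiplies each number of a shift by 150 mm and each number of a turn by 180 degrees. A row lasts 1/12 s, in which the tool goes at most 41.7 mm and 7.16 degrees, less where a joint would pass 70% of its speed; a pose out of reach is approached as far as the arm can. A call with a number of a shift or a turn outside -1 to 1 is refused whole. A call with a gripper value outside its range is refused whole. The fingers move at their own pace and stop on an object; the grip force is fixed at half the most. Time passes only in rows, so rows that repeat a pose let the fingers close. It gives the time, the measured TCP pose, the force, the opening and the grip force at its end, in the units of the state.
- robot.observe(): the state, without advancing time (a new reading comes with each control period).
- cams.snapshot(name): name is "side" or "top" or "wrist"; returns a dict with "image" (420x560x3 uint8, red, green, blue), "fx", "fy", "cx", "cy" (pixels), "distortion" ([k1, k2, p1, p2, k3] as OpenCV has them; the pictures are not rectified), "R" (3x3) and "t" (3): a world point X has camera coordinates R X + t. Camera axes: x right, y down, z forward; pixel columns grow to the right and rows downward; lengths in m; the calibration is good to about 2 mm. A picture is of the moment at which its call begins. There is no depth.
- workorder.sign_off(): hands the job in; it is judged then, once.
The state is a dict: "t": time; "joint_positions": joint angles; "qd": joint speeds; "tau": joint torques, N m; "eef_pos": TCP position; "eef_rot": TCP orientation; "ft_force": force on the tool from outside, world axes, zero at the start; "torque": the same for the moment, N m; "finger_gap": finger opening in m; "finger_force": force on a finger pad.
Only numpy, scipy, OpenCV 4.12 (cv2) and the standard library are available. Lean on these libraries where they do the work, as an engineer would, in place of code of your own. Each camera call takes 0.05 s, during which the arm holds its last target. There are 200 camera calls.

## Working session

There is one attempt and no reset: what is moved stays moved. The work goes in short steps, Python scripts to look and compute and a tool call to move; the robot and the scene stay as the last step left them, time stands still between calls to the robot, and variables do not carry over. Pictures are saved under pics/ and viewed, at most 10 in all, crops included, and the job is handed in when it is done.

Besides the shell and the picture viewer there is one more tool, called after "Call:" as name(argument=value, ...) on one line, values as JSON. apply_moves: Moves the arm, as the interface text tells. Shifts and turns lie within -1 to 1; 1 stands for 150 mm of shift or 180 degrees of turn. Its arguments: {"type":"object","properties":{"commands":{"type":"array","items":{"type":"object","properties":{"fingers":{"type":"number"},"linear":{"type":"array","items":{"type":"number","minimum":-1,"maximum":1}},"twist":{"type":"array","items":{"type":"number","minimum":-1,"maximum":1}}}}}},"required":["commands"]}

```bash
mkdir -p pics; ls; python3 - <<'E'
from station import robot,cams
import cv2,json
s=robot.observe();print({k:s[k] for k in('t','eef_pos','eef_rot','ft_force','finger_gap')})
for n in('top','side'):
    c=cams.snapshot(n);cv2.imwrite(f'pics/{n}0.png',c['image'][:,:,::-1])
    print(n,c['fx'],c['fy'],c['cx'],c['cy'],c['distortion'],c['R'],c['t'])
E
```

```text
pics
{'t': 0.0, 'eef_pos': array([ 0.24740023, -0.49083442,  0.23074288]), 'eef_rot': array([ 9.72887290e-01,  2.31278975e-01, -9.16763338e-05, -5.89985062e-04]), 'ft_force': array([ 0.00105174,  0.54446181, -0.39268134]), 'finger_gap': 0.0856782595107202}
top 426.36948944444583 426.36948944444583 277.4637987303393 217.21860329462334 [-0.03307404  0.          0.          0.          0.        ] [[ 0.00164634 -0.99988323 -0.01519272]
 [-0.98335861  0.00114128 -0.1816715 ]
 [ 0.18166762  0.01523899 -0.98324191]] [0.00696852 0.52284831 1.26322324]
side 431.47959224289576 431.47959224289576 275.51324022565217 209.96568025057852 [-0.00395524  0.          0.          0.          0.        ] [[-0.99869416 -0.04981005  0.01135487]
 [-0.04318     0.70420833 -0.70867914]
 [ 0.02730315 -0.70824402 -0.70543954]] [0.51341173 0.06233649 1.34582053]
```

```bash
python3 - <<'E'
import cv2
for n in('top','side'):
    i=cv2.imread(f'pics/{n}0.png');cv2.imwrite(f'pics/{n}0b.png',cv2.resize(i,(800,600),interpolation=cv2.INTER_CUBIC))
E
```

```text
(no output)
```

View pics/top0b.png

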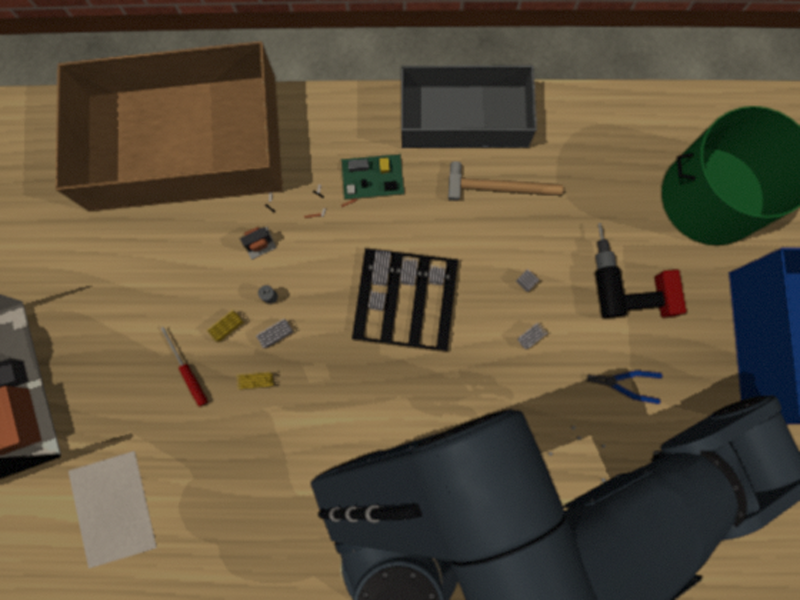

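View pics/side0b.png

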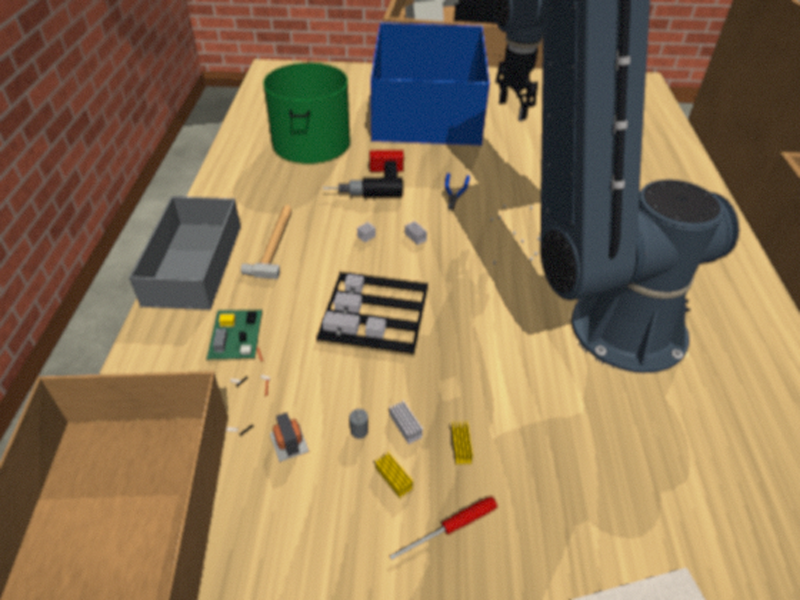

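The top view (800x600 px) shows the tray around (406,300). Its rows, left to right, hold the long (381,268), medium (409,270) and short (437,272) samples, and a misfiled short sink sits at (377,299).

On the bench are a short sink (527,281), a medium (533,335) and a grey long (275,333). The yellow look-alikes at (226,326) and (258,380) are not meant.

```bash
cat > h.py <<'E'
import numpy as np, cv2
from scipy.optimize import least_squares
from scipy.spatial.transform import Rotation as Ro
def cal(c): return np.array([[c['fx'],0,c['cx']],[0,c['fy'],c['cy']],[0,0,1]]),np.array(c['distortion'],float)
def proj(c,X):
    K,d=cal(c);return cv2.projectPoints(np.asarray(X,float).reshape(-1,1,3),cv2.Rodrigues(c['R'])[0],np.asarray(c['t'],float),K,d)[0].reshape(-1,2)
def back(c,uv,z):
    K,d=cal(c);n=cv2.undistortPoints(np.asarray(uv,float).reshape(-1,1,2),K,d).reshape(-1,2)
    r=np.c_[n,np.ones(len(n))]@c['R'];o=-np.asarray(c['R']).T@c['t']
    return o+r*((z-o[2])/r[:,2])[:,None]
def fitpose(P,Q):
    """2D rigid: Q ~ R(yaw)P+xy"""
    f=lambda p:((P@np.array([[np.cos(p[2]),np.sin(p[2])],[-np.sin(p[2]),np.cos(p[2])]])+p[:2])-Q).ravel()
    r=least_squares(f,[*Q.mean(0),0]);return r.x,r.fun.reshape(-1,2)
def move(s,xyz,yaw):
    """scaled shift/turn from the current pose s to TCP xyz, tool down, closing line (tool y) at world angle yaw (mod pi)"""
    R0=Ro.from_quat(s['eef_rot']);best=None
    for k in(0,np.pi):
        y=np.array([np.cos(yaw+k),np.sin(yaw+k),0]);z=np.array([0,0,-1.]);x=np.cross(y,z)
        rv=(R0.inv()*Ro.from_matrix(np.c_[x,y,z])).as_rotvec()
        if best is None or np.linalg.norm(rv)<np.linalg.norm(best):best=rv
    l=R0.inv().apply(np.array(xyz)-s['eef_pos'])/.15
    return np.round(l,4),np.round(best/np.pi,4)
E
python3 - <<'E'
from h import *
from station import cams,robot
c=cams.snapshot('top');w=cams.snapshot('wrist');s=robot.observe()
tr=back(c,np.array([[365,249],[459,260],[447,351],[354,340]])*.7,.018)
P=np.array([[105,106],[105,-106],[-105,-106],[-105,106]])/1e3
p,r=fitpose(P,tr[:,:2]);print('tray',p,np.abs(r).max())
for n,uv,z in(('s1',(527,281),.03),('m',(533,335),.03),('l',(275,333),.03),('s2',(377,298),.038),('sl',(381,266),.038)):
    print(n,back(c,np.array([uv])*.7,z))
o=-w['R'].T@w['t'];R0=Ro.from_quat(s['eef_rot'])
print('wristcam in tool',R0.inv().apply(o-s['eef_pos']),'\n',(w['R']@R0.as_matrix()).round(3),w['fx'])
g=[]
for n,x0,x1,y0,y1 in(('s1',480,560,250,370),('l',210,320,290,400),('s2',340,480,240,360)):
    i=c['image'][int(y0*.7):int(y1*.7),int(x0*.7):int(x1*.7)];g.append(cv2.resize(i,(260,int(260*i.shape[0]/i.shape[1])),interpolation=cv2.INTER_CUBIC))
H=max(i.shape[0] for i in g);cv2.imwrite('pics/crop1.png',np.hstack([np.pad(i,((0,H-i.shape[0]),(0,5),(0,0))) for i in g])[:,:,::-1])
E
```

```text
tray [ 0.55297969 -0.01410596 -0.12268452] 0.0038500290461970232
s1 [[ 0.59135998 -0.27970759  0.03      ]]
m [[ 0.47152529 -0.28821214  0.03      ]]
l [[0.47623551 0.27160176 0.03      ]]
s2 [[0.5520106  0.04951942 0.038     ]]
sl [[0.62386597 0.04125394 0.038     ]]
wristcam in tool [ 0.0661731  -0.00069758 -0.14238619] 
 [[ 0.001  1.    -0.   ]
 [-0.965  0.    -0.261]
 [-0.261  0.     0.965]] 326.29448206608714
```

View pics/crop1.png

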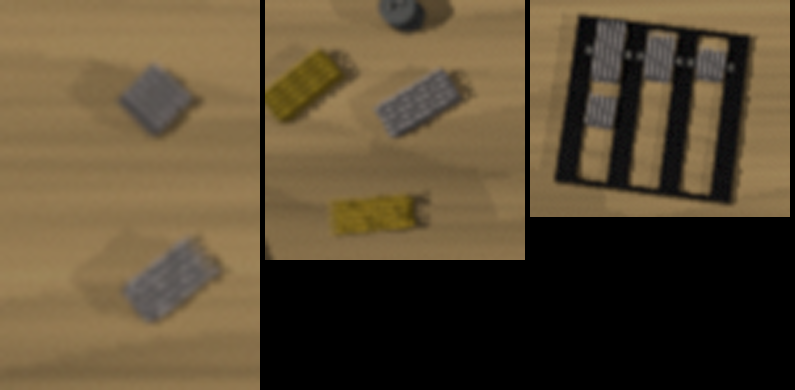

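The enlarged crop confirms that the grey finned block at about (420,105) in the second panel is sink_long. The two yellow blocks are decoys. I'll hover where the wrist camera can see the right-hand parts and the tray.

Call:
apply_moves(commands=[{"fingers": 1, "linear": [0.965, -0.413, -0.165], "twist": [0, 0, 0]}, {"fingers": 1, "linear": [0.965, -0.413, -0.165], "twist": [0, 0, 0]}, {"fingers": 1, "linear": [0.965, -0.413, -0.165], "twist": [0, 0, 0]}, {"fingers": 1, "linear": [0.965, -0.413, -0.165], "twist": [0, 0, 0]}])

```text
t: 0.53
eef_pos: [0.35, -0.3687, 0.2564]
eef_rot: [0.973, 0.231, 0.0, -0.0]
ft_force: [0.5, -0.6, 0.6]
finger_gap: 0.0852
finger_force: 0.0
```

Call:
apply_moves(commands=[{"fingers": 1, "linear": [0.965, -0.413, -0.165], "twist": [0, 0, 0.187]}, {"fingers": 1, "linear": [0.965, -0.413, -0.165], "twist": [0, 0, 0.187]}, {"fingers": 1, "linear": [0.965, -0.413, -0.165], "twist": [0, 0, 0.187]}, {"fingers": 1, "linear": [0.965, -0.413, -0.165], "twist": [0, 0, 0.187]}, {"fingers": 1, "linear": [0.965, -0.413, -0.165], "twist": [0, 0, 0.187]}, {"fingers": 1, "linear": [0.965, -0.413, -0.165], "twist": [0, 0, 0.187]}])

```text
t: 1.03
eef_pos: [0.4518, -0.2482, 0.2812]
eef_rot: [0.998, -0.062, 0.0, 0.0]
ft_force: [-0.3, 0.4, 0.2]
finger_gap: 0.0853
finger_force: 0.0
```

```bash
python3 - <<'E'
from h import *
from station import cams,robot
import pickle
s=robot.observe();w=cams.snapshot('wrist');pickle.dump((s,w),open('w1.pkl','wb'))
print(s['t'],s['eef_pos'],s['eef_rot'],s['joint_positions'].round(2))
cv2.imwrite('pics/w1.png',cv2.resize(w['image'],(800,600),interpolation=cv2.INTER_CUBIC)[:,:,::-1])
E
```

```text
1.0333 [ 0.4517923  -0.24820467  0.28118336] [ 9.98073856e-01 -6.20356049e-02  4.01685510e-04  1.77731225e-05] [-0.59  0.24  1.68  0.    1.23  1.1 ]
```

View pics/w1.png

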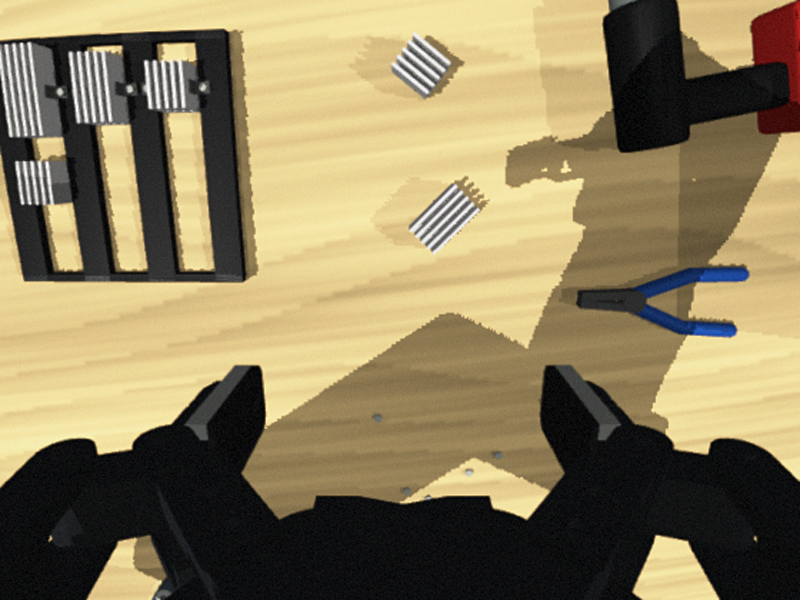

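The wrist view is sharp (800 px): short_1 at (422,66), medium at (447,216), and the tray with short_2 at (43,182), fins up and in line. I'll build metric bird's-eye patches and fit the rectangles.

```bash
cat >> h.py <<'E'
def bev(w,cx,cy,z,half=.05,n=400):
    """world-aligned patch, rows down = -x, cols right = -y"""
    g=np.linspace(half,-half,n);X=np.stack(np.meshgrid(cx+g,cy+g,indexing='ij'),-1).reshape(-1,2)
    uv=proj(w,np.c_[X,np.full(len(X),z)]).astype(np.float32).reshape(n,n,2)
    return cv2.remap(w['image'],uv[...,0],uv[...,1],cv2.INTER_LINEAR)
E
python3 - <<'E'
from h import *
import pickle
s,w=pickle.load(open('w1.pkl','rb'))
sh=lambda uv,z:print(back(w,np.array(uv,float)*.7,z).round(4).tolist())
a=back(w,np.array([[424,66],[446,216],[35,182]])*.7,.03);print(a)
t=[bev(w,*q[:2],z) for q,z in zip(a,(.03,.03,.038))]
t=[cv2.resize(i,(266,266)) for i in t]
big=cv2.resize(bev(w,.553,-.014,.018,.13,600),(330,330))
pickle.dump(a,open('a.pkl','wb'))
top=np.hstack(t);bot=np.zeros((330,798,3),np.uint8);bot[:,:330]=big;bot[:,400:730]=cv2.resize(bev(w,.553,-.014,.008,.13,600),(330,330))
cv2.imwrite('pics/bev1.png',np.vstack([top,bot])[:,:,::-1])
E
```

```text
[[ 0.59399431 -0.28241728  0.03      ]
 [ 0.47524222 -0.28745861  0.03      ]
 [ 0.55034556  0.05811571  0.03      ]]
```

View pics/bev1.png

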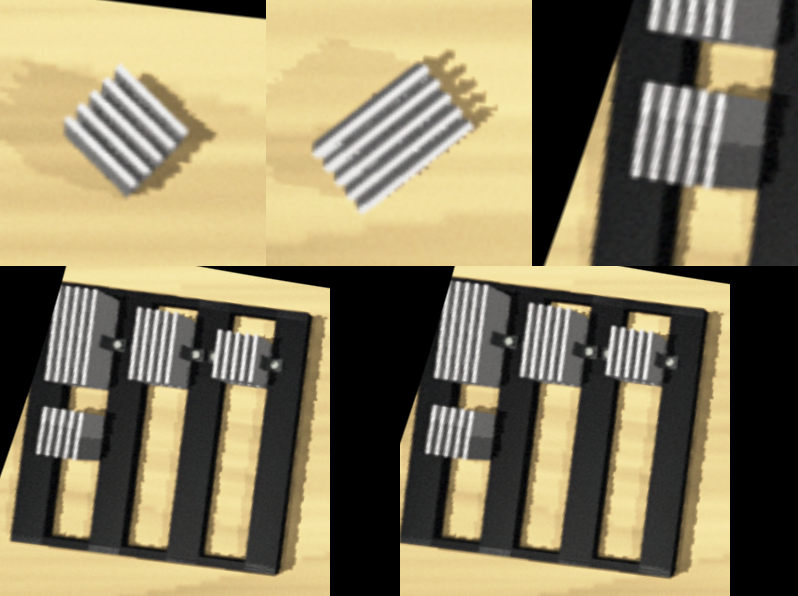

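Panels at 0.376 mm/px: the short_1 top spans (65,122) to (188,130), about 35x30 mm. The medium spans about 53x29 mm. The tray rows from left to right are long, medium and short. Next I'll fit the tray pose to sub-pixel from its row edges.

```bash
cat >> h.py <<'E'
from scipy.optimize import differential_evolution
def traypose(w,p0,rows=((-62,-95,15),(0,-95,15),(62,-95,-70))):
    cam=-np.asarray(w['R']).T@w['t'];g=cv2.GaussianBlur(w['image'].astype(np.float32).mean(2),(0,0),.7)
    def cost(p):
        c,sn=np.cos(p[2]),np.sin(p[2]);cl=np.array([[c,sn],[-sn,c]])@(cam[:2]-p[:2]);tot=0
        for y0,a,b in rows:
            x=np.linspace(a,b,60)/1e3
            E=[]
            for sg in(-1,1):
                ye=(y0+sg*18)/1e3;z=.018 if sg*(cl[1]-ye)>0 else .008
                E.append((x,np.full(60,ye),z,0,sg))
            y=np.linspace(y0-14,y0+14,25)/1e3;E.append((np.full(25,-.097),y,.018 if cl[0]<-.097 or True else .008,-1,0))
            for X,Y,z,ux,uy in E:
                v=[]
                for d in(-.002,.002):
                    q=np.c_[X+ux*d,Y+uy*d];W=np.c_[q@np.array([[c,sn],[-sn,c]])+p[:2],np.full(len(X),z)]
                    uv=proj(w,W).astype(np.float32);v.append(cv2.remap(g,uv[:,:1],uv[:,1:],cv2.INTER_LINEAR,borderMode=cv2.BORDER_CONSTANT,borderValue=0).mean())
                tot+=v[1]-v[0]
        return tot
    r=differential_evolution(cost,[(p0[0]-.008,p0[0]+.008),(p0[1]-.008,p0[1]+.008),(p0[2]-.05,p0[2]+.05)],seed=0,maxiter=60,polish=True)
    return r.x,r.fun
def row(p,x,y):
    """tray-frame point -> world"""
    c,s=np.cos(p[2]),np.sin(p[2]);return p[:2]+np.array([c*x-s*y,s*x+c*y])
E
python3 - <<'E'
from h import *
import pickle
s,w=pickle.load(open('w1.pkl','rb'))
# fix: near-wall inner edge top (z=.018) only occludes when the camera is beyond; camera x>wall -> floor edge .008
p,f=traypose(w,[.553,-.014,-.123]);print('tray',p,f)
cam=-w['R'].T@w['t'];print(cam)
for y in(62,0,-62):
    print(y,row(p,0,y/1e3))
print('s2 panel', back(w,np.array([[43,182]])*.7,.038))
from station import robot
st=robot.observe();print(move(st,[.4730,-.2860,.1],np.deg2rad(-53.05+90)),move(st,[.5966,-.2798,.1],np.deg2rad(46.3+90)))
E
```

```text
tray [ 0.55892106 -0.00974642 -0.12070438] -1000.271484375
[ 0.51702636 -0.25570424  0.42368665]
62 [0.56638658 0.05180247]
0 [ 0.55892106 -0.00974642]
-62 [ 0.55145555 -0.07129532]
s2 panel [[0.5485679  0.04447868 0.038     ]]
(array([0.176 , 0.2246, 1.2053]), array([ 0.    , -0.    ,  0.2566])) (array([0.9892, 0.0851, 1.2053]), array([ 0.    ,  0.    , -0.2954]))
```

```bash
sed -i "s/.018 if cl\[0\]<-.097 or True else .008/.018 if cl[0]<-.097 else .008/" h.py; python3 - <<'E'
from h import *
import pickle
s,w=pickle.load(open('w1.pkl','rb'))
p,f=traypose(w,[.557,-.012,-.121]);print('tray',p,f);np.save('tray.npy',p)
E
```

```text
tray [ 0.55732526 -0.00960968 -0.12627926] -1014.3255
```

Call:
apply_moves(commands=[{"fingers": 1, "linear": [0.176, 0.2246, 1], "twist": [0, 0, 0.2566]}, {"fingers": 1, "linear": [0.176, 0.2246, 1], "twist": [0, 0, 0.2566]}, {"fingers": 1, "linear": [0.176, 0.2246, 1], "twist": [0, 0, 0.2566]}, {"fingers": 1, "linear": [0.176, 0.2246, 1], "twist": [0, 0, 0.2566]}, {"fingers": 1, "linear": [0.176, 0.2246, 1], "twist": [0, 0, 0.2566]}, {"fingers": 1, "linear": [0.176, 0.2246, 1], "twist": [0, 0, 0.2566]}, {"fingers": 1, "linear": [0.176, 0.2246, 1], "twist": [0, 0, 0.2566]}, {"fingers": 1, "linear": [0.176, 0.2246, 1], "twist": [0, 0, 0.2566]}])

```text
t: 1.75
eef_pos: [0.4715, -0.2878, 0.1302]
eef_rot: [0.894, -0.447, -0.001, 0.0]
ft_force: [-0.3, -0.3, 0.8]
finger_gap: 0.0852
finger_force: 0.0
```

Call:
apply_moves(commands=[{"fingers": 1, "linear": [0, 0, 0.27], "twist": [0, 0, 0]}, {"fingers": 1, "linear": [0, 0, 0.54], "twist": [0, 0, 0]}, {"fingers": 1, "linear": [0, 0, 0.68], "twist": [0, 0, 0]}, {"fingers": 1, "linear": [0, 0, 0.78], "twist": [0, 0, 0]}, {"fingers": -1, "linear": [0, 0, 0.78], "twist": [0, 0, 0]}, {"fingers": -1, "linear": [0, 0, 0.78], "twist": [0, 0, 0]}, {"fingers": -1, "linear": [0, 0, 0.78], "twist": [0, 0, 0]}, {"fingers": -1, "linear": [0, 0, 0.78], "twist": [0, 0, 0]}, {"fingers": -1, "linear": [0, 0, 0.78], "twist": [0, 0, 0]}, {"fingers": -1, "linear": [0, 0, 0.78], "twist": [0, 0, 0]}, {"fingers": -1, "linear": [0, 0, 0.78], "twist": [0, 0, 0]}, {"fingers": -1, "linear": [0, 0, 0.78], "twist": [0, 0, 0]}])

```text
t: 2.75
eef_pos: [0.4731, -0.2875, 0.0153]
eef_rot: [0.895, -0.447, 0.001, 0.0]
ft_force: [-0.9, -0.6, 6.7]
finger_gap: 0.0282
finger_force: 60.1
```

Call:
apply_moves(commands=[{"fingers": -1, "linear": [0, 0, -0.2], "twist": [0, 0, 0]}, {"fingers": -1, "linear": [0, 0, -0.5], "twist": [0, 0, 0]}, {"fingers": -1, "linear": [0, 0, -0.6], "twist": [0, 0, 0]}, {"fingers": -1, "linear": [0, 0, -0.6], "twist": [0, 0, 0]}])

```text
t: 3.08
eef_pos: [0.4745, -0.2883, 0.1089]
eef_rot: [0.895, -0.447, 0.004, 0.001]
ft_force: [0.1, -0.2, -0.6]
finger_gap: 0.0283
finger_force: 59.6
```

```bash
python3 - <<'E'
from h import *
from station import cams,robot
import pickle
s=robot.observe();w=cams.snapshot('wrist');pickle.dump((s,w),open('w2.pkl','wb'))
print(s['t'],s['eef_pos'],s['finger_gap'],s['ft_force'])
cv2.imwrite('pics/w2.png',cv2.resize(w['image'][180:,120:440],(800,600),interpolation=cv2.INTER_CUBIC)[:,:,::-1])
p=np.load('tray.npy')
print(move(s,[*row(p,-.030,0),.10],p[2]+np.pi/2))
E
```

```text
3.0833 [ 0.47448613 -0.28825122  0.10887991] 0.02831907130386085 [ 0.07894893 -0.2420902  -0.62319382]
(array([-1.2926, -1.4142,  0.0524]), array([ 0.0003, -0.0027, -0.2546]))
```

View pics/w2.png

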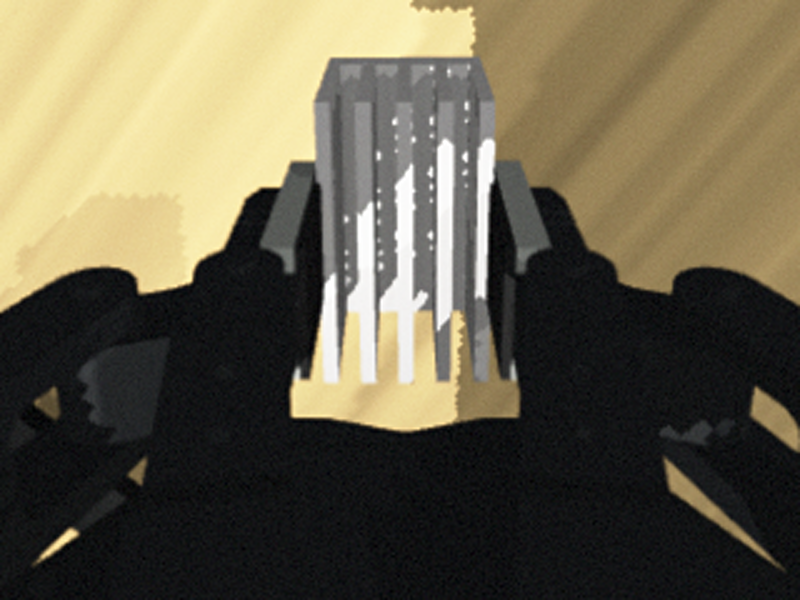

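The medium is held squarely, fins up, between the pads at crop (315-490, 60-380). I'll carry it to the middle row.

Call:
apply_moves(commands=[{"fingers": -1, "linear": [-0.65, -0.71, 0.02], "twist": [0, 0, 0]}, {"fingers": -1, "linear": [-0.65, -0.71, 0.02], "twist": [0, 0, 0]}, {"fingers": -1, "linear": [-0.65, -0.71, 0.02], "twist": [0, 0, 0]}, {"fingers": -1, "linear": [-0.65, -0.71, 0.02], "twist": [0, 0, 0]}])

```text
t: 3.47
eef_pos: [0.4983, -0.1411, 0.0996]
eef_rot: [0.895, -0.446, -0.001, -0.0]
ft_force: [0.3, -0.9, -1.1]
finger_gap: 0.0288
finger_force: 59.7
```

Call:
apply_moves(commands=[{"fingers": -1, "linear": [-0.64, -0.7, 0.03], "twist": [0, 0, -0.2546]}, {"fingers": -1, "linear": [-0.64, -0.7, 0.03], "twist": [0, 0, -0.2546]}, {"fingers": -1, "linear": [-0.64, -0.7, 0.03], "twist": [0, 0, -0.2546]}, {"fingers": -1, "linear": [-0.64, -0.7, 0.03], "twist": [0, 0, -0.2546]}, {"fingers": -1, "linear": [-0.64, -0.7, 0.03], "twist": [0, 0, -0.2546]}, {"fingers": -1, "linear": [-0.64, -0.7, 0.03], "twist": [0, 0, -0.2546]}, {"fingers": -1, "linear": [-0.64, -0.7, 0.03], "twist": [0, 0, -0.2546]}, {"fingers": -1, "linear": [-0.64, -0.7, 0.03], "twist": [0, 0, -0.2546]}, {"fingers": -1, "linear": [-0.64, -0.7, 0.03], "twist": [0, 0, -0.2546]}])

```text
t: 4.22
eef_pos: [0.5249, -0.0051, 0.0955]
eef_rot: [0.998, -0.064, -0.001, -0.0]
ft_force: [0.3, 0.5, -0.7]
finger_gap: 0.0285
finger_force: 59.6
```

```bash
python3 - <<'E'
from h import *
from station import cams,robot
import pickle
s=robot.observe();w=cams.snapshot('wrist');pickle.dump((s,w),open('w3.pkl','wb'))
print(s['t'],s['eef_pos'],s['finger_gap'],s['ft_force'])
cv2.imwrite('pics/w3.png',cv2.resize(w['image'],(800,600),interpolation=cv2.INTER_CUBIC)[:,:,::-1])
p=np.load('tray.npy')
for r in(((-62,-95,15),(62,-40,-95)),((-62,-95,15),),((62,-40,-95),)): print(traypose(w,p,r))
print(move(s,[*row(p,-.030,0),.10],p[2]+np.pi/2))
E
```

```text
4.2167 [ 0.52490042 -0.00506252  0.09551371] 0.028543849984635813 [ 0.26915139  0.51191796 -0.72975847]
(array([ 0.56434887, -0.01070882, -0.13122239]), np.float64(-565.9966430664062))
(array([ 0.55574893, -0.00939064, -0.11548456]), np.float64(-325.910400390625))
(array([ 0.56355145, -0.0107521 , -0.13828456]), np.float32(-269.56927))
(array([ 0.0182,  0.0028, -0.0299]), array([ 0.    ,  0.0004, -0.0008]))
```

View pics/w3.png

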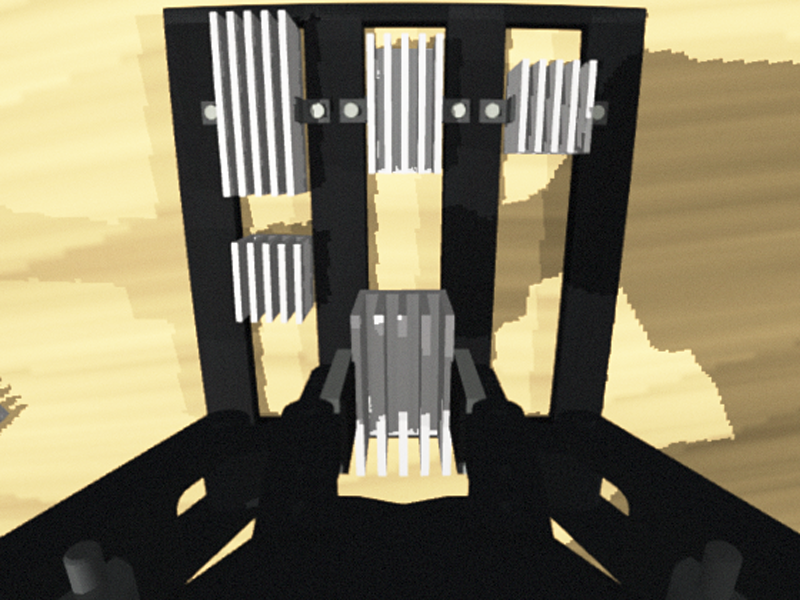

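The medium hangs centred over the middle row: its fins are centred at x≈403 px and the row at about 405. I'll lower it just below the rib tops and check the force.

Call:
apply_moves(commands=[{"fingers": -1, "linear": [0.018, 0.003, 0.2], "twist": [0, 0, 0]}, {"fingers": -1, "linear": [0.018, 0.003, 0.35], "twist": [0, 0, 0]}, {"fingers": -1, "linear": [0.018, 0.003, 0.41], "twist": [0, 0, 0]}, {"fingers": -1, "linear": [0.018, 0.003, 0.44], "twist": [0, 0, 0]}, {"fingers": -1, "linear": [0.018, 0.003, 0.44], "twist": [0, 0, 0]}])

```text
t: 4.68
eef_pos: [0.5277, -0.006, 0.0298]
eef_rot: [0.998, -0.064, -0.001, -0.0]
ft_force: [-0.1, -0.2, -0.8]
finger_gap: 0.0284
finger_force: 59.7
```

Call:
apply_moves(commands=[{"fingers": -1, "linear": [0, 0, 0.025], "twist": [0, 0, 0]}, {"fingers": -1, "linear": [0, 0, 0.042], "twist": [0, 0, 0]}, {"fingers": -1, "linear": [0, 0, 0.042], "twist": [0, 0, 0]}])

```text
t: 4.93
eef_pos: [0.5283, -0.0059, 0.0243]
eef_rot: [0.998, -0.064, 0.0, 0.0]
ft_force: [0.6, 0.2, -2.1]
finger_gap: 0.0289
finger_force: 59.7
```

Call:
apply_moves(commands=[{"fingers": 0.1, "linear": [0, 0, 0], "twist": [0, 0, 0]}, {"fingers": 0.1, "linear": [0, 0, 0], "twist": [0, 0, 0]}, {"fingers": 0.1, "linear": [0, 0, 0], "twist": [0, 0, 0]}, {"fingers": 0.1, "linear": [0, 0, 0], "twist": [0, 0, 0]}, {"fingers": 0.1, "linear": [0, 0, -0.2], "twist": [0, 0, 0]}, {"fingers": 0.1, "linear": [0, 0, -0.45], "twist": [0, 0, 0]}, {"fingers": 0.1, "linear": [0, 0, -0.45], "twist": [0, 0, 0]}])

```text
t: 5.52
eef_pos: [0.531, -0.0061, 0.097]
eef_rot: [0.998, -0.063, 0.004, 0.0]
ft_force: [1.7, 0.3, 1.1]
finger_gap: 0.047
finger_force: 0.0
```

```bash
cat > go.py <<'E'
from h import *
from station import robot
import sys
s=robot.observe();a=[float(v) for v in sys.argv[1:]]
print(s['t'],s['eef_pos'].round(4),s['finger_gap'],s['joint_positions'].round(2));print(*move(s,a[:3],np.deg2rad(a[3])))
E
python3 go.py .5966 -.2798 .1 136.3
python3 - <<'E'
from h import *
p=np.load('tray.npy');print(np.rad2deg(p[2]))
for n,x,y in(('s1',.005,-.062),('s2',-.055,-.062),('l',-.036,.062)):print(n,row(p,x,y))
E
```

```text
5.5167 [ 0.531  -0.0061  0.097 ] 0.04704940311986009 [-0.1   0.49  1.82  0.    0.82  1.6 ]
[ 0.6649  1.7545 -0.0148] [ 0.0012 -0.0025 -0.2976]
-7.235268604248224
s1 [ 0.55447693 -0.07174571]
s2 [ 0.49495469 -0.06418908]
l [0.52942044 0.05643062]
```

Call:
apply_moves(commands=[{"fingers": 1, "linear": [0.332, 0.877, -0.1], "twist": [0, 0, 0]}, {"fingers": 1, "linear": [0.332, 0.877, -0.1], "twist": [0, 0, 0]}, {"fingers": 1, "linear": [0.332, 0.877, -0.1], "twist": [0, 0, 0]}, {"fingers": 1, "linear": [0.332, 0.877, -0.1], "twist": [0, 0, 0]}, {"fingers": 1, "linear": [0.332, 0.877, -0.1], "twist": [0, 0, 0]}])

```text
t: 5.93
eef_pos: [0.5617, -0.1461, 0.107]
eef_rot: [0.998, -0.065, 0.001, 0.0]
ft_force: [-0.2, -0.3, -0.6]
finger_gap: 0.0855
finger_force: 0.0
```

Call:
apply_moves(commands=[{"fingers": 1, "linear": [0.332, 0.877, 0.1], "twist": [0, 0, -0.2976]}, {"fingers": 1, "linear": [0.332, 0.877, 0.1], "twist": [0, 0, -0.2976]}, {"fingers": 1, "linear": [0.332, 0.877, 0.1], "twist": [0, 0, -0.2976]}, {"fingers": 1, "linear": [0.332, 0.877, 0.1], "twist": [0, 0, -0.2976]}, {"fingers": 1, "linear": [0.332, 0.877, 0.1], "twist": [0, 0, -0.2976]}, {"fingers": 1, "linear": [0.332, 0.877, 0.1], "twist": [0, 0, -0.2976]}, {"fingers": 1, "linear": [0.332, 0.877, 0.1], "twist": [0, 0, -0.2976]}, {"fingers": 1, "linear": [0.332, 0.877, 0.1], "twist": [0, 0, -0.2976]}, {"fingers": 1, "linear": [0.332, 0.877, 0.1], "twist": [0, 0, -0.2976]}, {"fingers": 1, "linear": [0.332, 0.877, 0.1], "twist": [0, 0, -0.2976]}])

```text
t: 6.77
eef_pos: [0.5935, -0.2785, 0.0912]
eef_rot: [0.92, 0.392, -0.0, -0.0]
ft_force: [0.1, -0.3, 0.1]
finger_gap: 0.0857
finger_force: 0.0
```

```bash
python3 go.py .5966 -.2798 .014 136.3
```

```text
6.7667 [ 0.5935 -0.2785  0.0912] 0.08566197446515553 [-0.51  0.7   1.46  0.    0.98  0.25]
[0.0082 0.0209 0.515 ] [-0.0002  0.     -0.0006]
```

Call:
apply_moves(commands=[{"fingers": 1, "linear": [0.008, 0.021, 0.25], "twist": [0, 0, 0]}, {"fingers": 1, "linear": [0.008, 0.021, 0.42], "twist": [0, 0, 0]}, {"fingers": 1, "linear": [0.008, 0.021, 0.515], "twist": [0, 0, 0]}, {"fingers": 1, "linear": [0.008, 0.021, 0.515], "twist": [0, 0, 0]}, {"fingers": -1, "linear": [0.008, 0.021, 0.515], "twist": [0, 0, 0]}, {"fingers": -1, "linear": [0.008, 0.021, 0.515], "twist": [0, 0, 0]}, {"fingers": -1, "linear": [0.008, 0.021, 0.515], "twist": [0, 0, 0]}, {"fingers": -1, "linear": [0.008, 0.021, 0.515], "twist": [0, 0, 0]}, {"fingers": -1, "linear": [0.008, 0.021, 0.515], "twist": [0, 0, 0]}, {"fingers": -1, "linear": [0.008, 0.021, 0.515], "twist": [0, 0, 0]}, {"fingers": -1, "linear": [0.008, 0.021, 0.515], "twist": [0, 0, 0]}, {"fingers": -1, "linear": [0.008, 0.021, 0.515], "twist": [0, 0, 0]}])

```text
t: 7.77
eef_pos: [0.5974, -0.2812, 0.0157]
eef_rot: [0.92, 0.393, 0.001, 0.001]
ft_force: [-0.4, 0.2, 5.7]
finger_gap: 0.0289
finger_force: 60.5
```

Call:
apply_moves(commands=[{"fingers": -1, "linear": [0, 0, -0.2], "twist": [0, 0, 0]}, {"fingers": -1, "linear": [0, 0, -0.5], "twist": [0, 0, 0]}, {"fingers": -1, "linear": [0, 0, -0.6], "twist": [0, 0, 0]}, {"fingers": -1, "linear": [0, 0, -0.6], "twist": [0, 0, 0]}, {"fingers": -1, "linear": [0, 0, -0.6], "twist": [0, 0, 0]}])

```text
t: 8.18
eef_pos: [0.597, -0.2811, 0.1055]
eef_rot: [0.92, 0.393, 0.001, 0.001]
ft_force: [0.2, 0.1, -0.2]
finger_gap: 0.0285
finger_force: 59.7
```

```bash
python3 go.py .5545 -.0717 .1 82.77
```

```text
8.1833 [ 0.597  -0.2811  0.1055] 0.028526944195839725 [-0.51  0.68  1.45 -0.    1.01  0.25]
[ 0.8129 -1.1697  0.0347] [ 0.0006 -0.0005  0.2973]
```

Call:
apply_moves(commands=[{"fingers": -1, "linear": [0.406, -0.585, 0.017], "twist": [0, 0, 0]}, {"fingers": -1, "linear": [0.406, -0.585, 0.017], "twist": [0, 0, 0]}, {"fingers": -1, "linear": [0.406, -0.585, 0.017], "twist": [0, 0, 0]}, {"fingers": -1, "linear": [0.406, -0.585, 0.017], "twist": [0, 0, 0]}])

```text
t: 8.52
eef_pos: [0.5733, -0.1717, 0.0999]
eef_rot: [0.919, 0.394, -0.002, -0.002]
ft_force: [-0.3, 0.2, -0.5]
finger_gap: 0.0283
finger_force: 59.7
```

Call:
apply_moves(commands=[{"fingers": -1, "linear": [0.406, -0.585, 0.017], "twist": [0, 0, 0.2973]}, {"fingers": -1, "linear": [0.406, -0.585, 0.017], "twist": [0, 0, 0.2973]}, {"fingers": -1, "linear": [0.406, -0.585, 0.017], "twist": [0, 0, 0.2973]}, {"fingers": -1, "linear": [0.406, -0.585, 0.017], "twist": [0, 0, 0.2973]}, {"fingers": -1, "linear": [0.406, -0.585, 0.017], "twist": [0, 0, 0.2973]}, {"fingers": -1, "linear": [0.406, -0.585, 0.017], "twist": [0, 0, 0.2973]}, {"fingers": -1, "linear": [0.406, -0.585, 0.017], "twist": [0, 0, 0.2973]}, {"fingers": -1, "linear": [0.406, -0.585, 0.017], "twist": [0, 0, 0.2973]}, {"fingers": -1, "linear": [0.406, -0.585, 0.017], "twist": [0, 0, 0.2973]}, {"fingers": -1, "linear": [0.406, -0.585, 0.017], "twist": [0, 0, 0.2973]}])

```text
t: 9.35
eef_pos: [0.5535, -0.0716, 0.0982]
eef_rot: [0.998, -0.062, -0.001, -0.0]
ft_force: [-1.2, 0.4, -0.1]
finger_gap: 0.0283
finger_force: 59.7
```

```bash
python3 go.py .5545 -.0717 .03 82.77;  python3 - <<'E'
from h import *
from station import cams
w=cams.snapshot('wrist')
cv2.imwrite('pics/w4.png',cv2.resize(w['image'],(800,600),interpolation=cv2.INTER_CUBIC)[:,:,::-1])
E
```

```text
9.35 [ 0.5535 -0.0716  0.0982] 0.028266759583872637 [-0.21  0.54  1.74 -0.    0.87  1.48]
[ 7.400e-03 -3.000e-04  4.549e-01] [-0.      0.0005  0.0007]
```

View pics/w4.png

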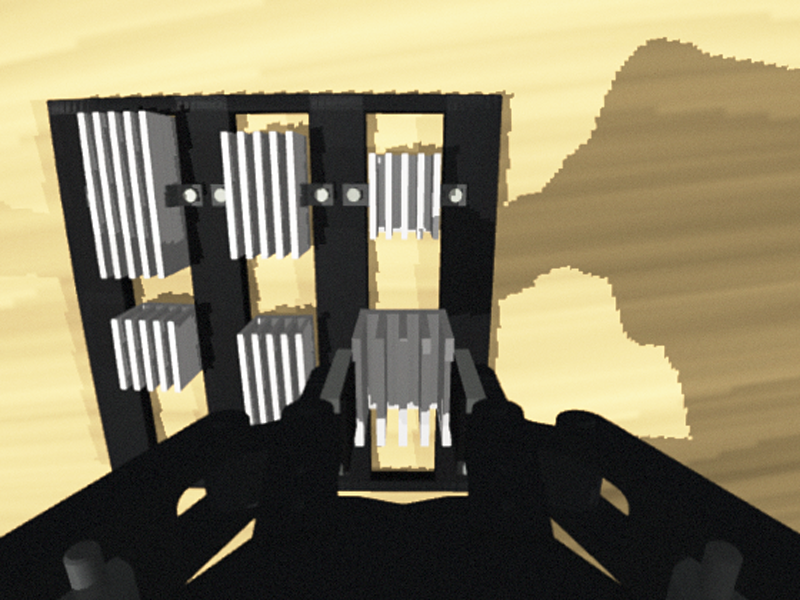

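Short_1 hangs centred over the right-hand row: its fins are at x≈403 px and the row centre at about 405. The medium at (272,370) lies flat in its row. Lowering now.

Call:
apply_moves(commands=[{"fingers": -1, "linear": [0.007, 0, 0.2], "twist": [0, 0, 0]}, {"fingers": -1, "linear": [0.007, 0, 0.36], "twist": [0, 0, 0]}, {"fingers": -1, "linear": [0.007, 0, 0.43], "twist": [0, 0, 0]}, {"fingers": -1, "linear": [0.007, 0, 0.455], "twist": [0, 0, 0]}, {"fingers": -1, "linear": [0.007, 0, 0.475], "twist": [0, 0, 0]}, {"fingers": -1, "linear": [0.007, 0, 0.493], "twist": [0, 0, 0]}, {"fingers": -1, "linear": [0.007, 0, 0.493], "twist": [0, 0, 0]}, {"fingers": -1, "linear": [0.007, 0, 0.493], "twist": [0, 0, 0]}])

```text
t: 10.07
eef_pos: [0.5554, -0.0717, 0.026]
eef_rot: [0.998, -0.063, 0.001, 0.0]
ft_force: [-0.1, 0.2, -0.2]
finger_gap: 0.0285
finger_force: 59.7
```

Call:
apply_moves(commands=[{"fingers": 0.05, "linear": [0, 0, 0], "twist": [0, 0, 0]}, {"fingers": 0.05, "linear": [0, 0, 0], "twist": [0, 0, 0]}, {"fingers": 0.05, "linear": [0, 0, 0], "twist": [0, 0, 0]}, {"fingers": 0.05, "linear": [0, 0, 0], "twist": [0, 0, 0]}, {"fingers": 0.05, "linear": [0, 0, -0.2], "twist": [0, 0, 0]}, {"fingers": 0.05, "linear": [0, 0, -0.45], "twist": [0, 0, 0]}, {"fingers": 0.05, "linear": [0, 0, -0.5], "twist": [0, 0, 0]}, {"fingers": 0.05, "linear": [0, 0, -0.5], "twist": [0, 0, 0]}])

```text
t: 10.73
eef_pos: [0.5565, -0.0719, 0.1029]
eef_rot: [0.998, -0.063, 0.003, 0.0]
ft_force: [-0.2, -0.4, 0.1]
finger_gap: 0.0448
finger_force: 0.0
```

```bash
python3 - <<'E'
from h import *
import pickle
p=np.load('tray.npy')
for f,uvs in(('w3.pkl',[(234,242),(301,243),(237,321),(301,322)]),('w1.pkl',[(16,160),(52,160),(20,204),(55,203)])):
    s,w=pickle.load(open(f,'rb'));b=back(w,np.array(uvs)*.7,.038)[:,:2];c=b.mean(0)
    q=np.array([[np.cos(p[2]),np.sin(p[2])],[-np.sin(p[2]),np.cos(p[2])]])@(c-p[:2])
    d=b[0]+b[1]-b[2]-b[3];print(f,c,'in tray',q,'yaw',np.rad2deg(np.arctan2(d[1],d[0])),'dims',np.linalg.norm(b[0]-b[1]),np.linalg.norm(b[0]-b[2]))
E
python3 go.py .548 .0545 .11 82.77
```

```text
w3.pkl [0.5496223  0.05237818] in tray [-0.01544862  0.06052413] yaw -10.554232366719251 dims 0.029355369896006286 0.036208024738407306
w1.pkl [0.54964088 0.05120599] in tray [-0.01528255  0.05936362] yaw -12.379703965591542 dims 0.03284399295255161 0.036662049761766395
10.7333 [ 0.5565 -0.0719  0.1029] 0.044846599697843464 [-0.21  0.53  1.73  0.    0.87  1.49]
[-0.1618 -0.8288 -0.0485] [ 0.0001 -0.0016  0.0001]
```

Call:
apply_moves(commands=[{"fingers": 0.2, "linear": [-0.149, -0.816, -0.02], "twist": [0, 0, 0.01]}, {"fingers": 0.2, "linear": [-0.149, -0.816, -0.02], "twist": [0, 0, 0.01]}, {"fingers": 0.2, "linear": [-0.149, -0.816, -0.02], "twist": [0, 0, 0.01]}, {"fingers": 0.2, "linear": [-0.149, -0.816, -0.02], "twist": [0, 0, 0.01]}, {"fingers": 0.2, "linear": [-0.149, -0.816, -0.02], "twist": [0, 0, 0.01]}, {"fingers": 0.2, "linear": [-0.149, -0.816, -0.02], "twist": [0, 0, 0.01]}])

```text
t: 11.23
eef_pos: [0.5477, 0.0525, 0.1022]
eef_rot: [0.997, -0.078, -0.001, 0.0]
ft_force: [0.9, -0.2, 0.8]
finger_gap: 0.0512
finger_force: 0.0
```

```bash
python3 go.py .5496 .0523 .0235 81; python3 - <<'E'
from h import *
from station import cams
w=cams.snapshot('wrist')
cv2.imwrite('pics/w5.png',cv2.resize(w['image'],(800,600),interpolation=cv2.INTER_CUBIC)[:,:,::-1])
E
```

```text
11.2333 [0.5477 0.0525 0.1022] 0.05122889699719516 [ 0.01  0.52  1.76 -0.    0.87  1.74]
[ 0.0134 -0.0008  0.5245] [0.0001 0.0005 0.0001]
```

View pics/w5.png

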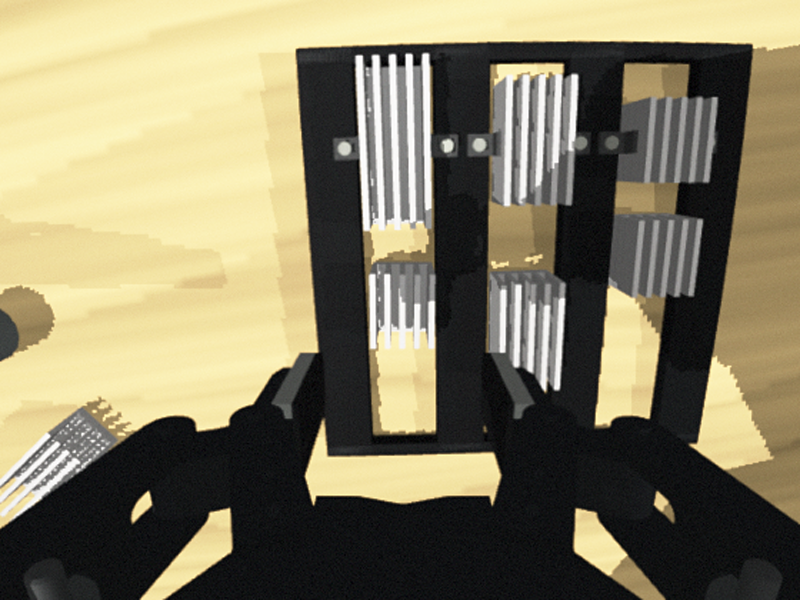

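Short_2 at (403,305) is centred between the fingers. The medium and short_1 sit flat and in line in their rows. I'll narrow the opening for clearance and grasp it.

Call:
apply_moves(commands=[{"fingers": 0.02, "linear": [0.013, -0.001, 0.2], "twist": [0, 0, 0]}, {"fingers": 0.02, "linear": [0.013, -0.001, 0.3], "twist": [0, 0, 0]}, {"fingers": 0.02, "linear": [0.013, -0.001, 0.44], "twist": [0, 0, 0]}, {"fingers": 0.02, "linear": [0.013, -0.001, 0.523], "twist": [0, 0, 0]}, {"fingers": 0.02, "linear": [0.013, -0.001, 0.523], "twist": [0, 0, 0]}, {"fingers": -1, "linear": [0.013, -0.001, 0.523], "twist": [0, 0, 0]}, {"fingers": -1, "linear": [0.013, -0.001, 0.523], "twist": [0, 0, 0]}, {"fingers": -1, "linear": [0.013, -0.001, 0.523], "twist": [0, 0, 0]}, {"fingers": -1, "linear": [0.013, -0.001, 0.523], "twist": [0, 0, 0]}, {"fingers": -1, "linear": [0.013, -0.001, 0.523], "twist": [0, 0, 0]}, {"fingers": -1, "linear": [0.013, -0.001, 0.523], "twist": [0, 0, 0]}])

```text
t: 12.2
eef_pos: [0.5503, 0.0525, 0.0252]
eef_rot: [0.997, -0.079, 0.0, -0.0]
ft_force: [1.2, -1.0, 1.0]
finger_gap: 0.0284
finger_force: 60.3
```

Call:
apply_moves(commands=[{"fingers": -1, "linear": [0, 0, -0.1], "twist": [0, 0, 0]}, {"fingers": -1, "linear": [0, 0, -0.3], "twist": [0, 0, 0]}, {"fingers": -1, "linear": [0, 0, -0.5], "twist": [0, 0, 0]}, {"fingers": -1, "linear": [0, 0, -0.5], "twist": [0, 0, 0]}, {"fingers": -1, "linear": [0, 0, -0.5], "twist": [0, 0, 0]}])

```text
t: 12.62
eef_pos: [0.551, 0.0525, 0.1013]
eef_rot: [0.997, -0.079, 0.002, -0.0]
ft_force: [-0.1, -0.3, -0.5]
finger_gap: 0.0282
finger_force: 60.1
```

```bash
python3 go.py .4945 -.0642 .1 82.77
```

```text
12.6167 [0.551  0.0525 0.1013] 0.028181541811915584 [0.01 0.52 1.75 0.   0.86 1.74]
[-0.2501  0.8277  0.0072] [-0.0002 -0.001  -0.0099]
```

Call:
apply_moves(commands=[{"fingers": -1, "linear": [-0.25, 0.828, 0.007], "twist": [0, 0, -0.01]}, {"fingers": -1, "linear": [-0.25, 0.828, 0.007], "twist": [0, 0, -0.01]}, {"fingers": -1, "linear": [-0.25, 0.828, 0.007], "twist": [0, 0, -0.01]}, {"fingers": -1, "linear": [-0.25, 0.828, 0.007], "twist": [0, 0, -0.01]}, {"fingers": -1, "linear": [-0.25, 0.828, 0.007], "twist": [0, 0, -0.01]}, {"fingers": -1, "linear": [-0.25, 0.828, 0.007], "twist": [0, 0, -0.01]}])

```text
t: 13.12
eef_pos: [0.4935, -0.0642, 0.0981]
eef_rot: [0.998, -0.063, -0.0, -0.0]
ft_force: [-0.2, 1.1, 0.1]
finger_gap: 0.0283
finger_force: 60.1
```

```bash
python3 go.py .4945 -.0642 .026 82.77
```

```text
13.1167 [ 0.4935 -0.0642  0.0981] 0.02830981570279566 [-0.22  0.45  1.9   0.    0.8   1.47]
[ 0.0067 -0.0006  0.4809] [-0.0001  0.0002 -0.0003]
```

Call:
apply_moves(commands=[{"fingers": -1, "linear": [0.007, 0, 0.2], "twist": [0, 0, 0]}, {"fingers": -1, "linear": [0.007, 0, 0.36], "twist": [0, 0, 0]}, {"fingers": -1, "linear": [0.007, 0, 0.42], "twist": [0, 0, 0]}, {"fingers": -1, "linear": [0.007, 0, 0.45], "twist": [0, 0, 0]}, {"fingers": -1, "linear": [0.007, 0, 0.47], "twist": [0, 0, 0]}, {"fingers": -1, "linear": [0.007, 0, 0.481], "twist": [0, 0, 0]}, {"fingers": -1, "linear": [0.007, 0, 0.481], "twist": [0, 0, 0]}, {"fingers": -1, "linear": [0.007, 0, 0.481], "twist": [0, 0, 0]}])

```text
t: 13.78
eef_pos: [0.4952, -0.0644, 0.0273]
eef_rot: [0.998, -0.063, 0.001, 0.0]
ft_force: [0.2, -0.6, -0.7]
finger_gap: 0.0285
finger_force: 60.1
```

Call:
apply_moves(commands=[{"fingers": 0.05, "linear": [0, 0, 0], "twist": [0, 0, 0]}, {"fingers": 0.05, "linear": [0, 0, 0], "twist": [0, 0, 0]}, {"fingers": 0.05, "linear": [0, 0, 0], "twist": [0, 0, 0]}, {"fingers": 0.05, "linear": [0, 0, 0], "twist": [0, 0, 0]}, {"fingers": 0.05, "linear": [0, 0, -0.2], "twist": [0, 0, 0]}, {"fingers": 0.05, "linear": [0, 0, -0.45], "twist": [0, 0, 0]}, {"fingers": 0.05, "linear": [0, 0, -0.65], "twist": [0, 0, 0]}, {"fingers": 0.05, "linear": [0, 0, -0.65], "twist": [0, 0, 0]}])

```text
t: 14.45
eef_pos: [0.4973, -0.065, 0.1293]
eef_rot: [0.998, -0.063, 0.004, 0.001]
ft_force: [0.4, -0.5, 0.4]
finger_gap: 0.0449
finger_force: 0.0
```

```bash
python3 go.py .45 .22 .20 82.77
```

```text
14.45 [ 0.4973 -0.065   0.1293] 0.0449338232371396 [-0.22  0.4   1.87  0.    0.86  1.47]
[-0.5475 -1.845  -0.477 ] [ 0.0003 -0.0026  0.0001]
```

Now on to the long one on the left: hover, then look.

Call:
apply_moves(commands=[{"fingers": 1, "linear": [-0.274, -0.92, -0.3], "twist": [0, 0, 0]}, {"fingers": 1, "linear": [-0.274, -0.92, -0.3], "twist": [0, 0, 0]}, {"fingers": 1, "linear": [-0.274, -0.92, -0.3], "twist": [0, 0, 0]}, {"fingers": 1, "linear": [-0.274, -0.92, -0.3], "twist": [0, 0, 0]}, {"fingers": 1, "linear": [-0.274, -0.92, -0.3], "twist": [0, 0, 0]}])

```text
t: 14.87
eef_pos: [0.471, 0.0811, 0.1705]
eef_rot: [0.998, -0.061, 0.001, -0.0]
ft_force: [0.7, 0.1, -0.1]
finger_gap: 0.0852
finger_force: 0.0
```

Call:
apply_moves(commands=[{"fingers": 1, "linear": [-0.274, -0.92, -0.17], "twist": [0, 0, 0]}, {"fingers": 1, "linear": [-0.274, -0.92, -0.17], "twist": [0, 0, 0]}, {"fingers": 1, "linear": [-0.274, -0.92, -0.17], "twist": [0, 0, 0]}, {"fingers": 1, "linear": [-0.274, -0.92, -0.17], "twist": [0, 0, 0]}, {"fingers": 1, "linear": [-0.274, -0.92, -0.17], "twist": [0, 0, 0]}])

```text
t: 15.28
eef_pos: [0.4475, 0.2227, 0.195]
eef_rot: [0.998, -0.061, 0.001, -0.001]
ft_force: [0.2, -0.3, -0.1]
finger_gap: 0.0853
finger_force: 0.0
```

```bash
python3 - <<'E'
from h import *
from station import cams,robot
import pickle
s=robot.observe();w=cams.snapshot('wrist');pickle.dump((s,w),open('w6.pkl','wb'));print(s['eef_pos'])
b=cv2.resize(bev(w,.48,.273,.03,.05,400),(500,500),interpolation=cv2.INTER_AREA)
cv2.imwrite('pics/w6.png',np.hstack([b,np.pad(cv2.resize(w['image'],(300,225)),((0,275),(0,0),(0,0)))])[:,:,::-1])
E
```

```text
[0.44746736 0.22267202 0.19502899]
```

View pics/w6.png

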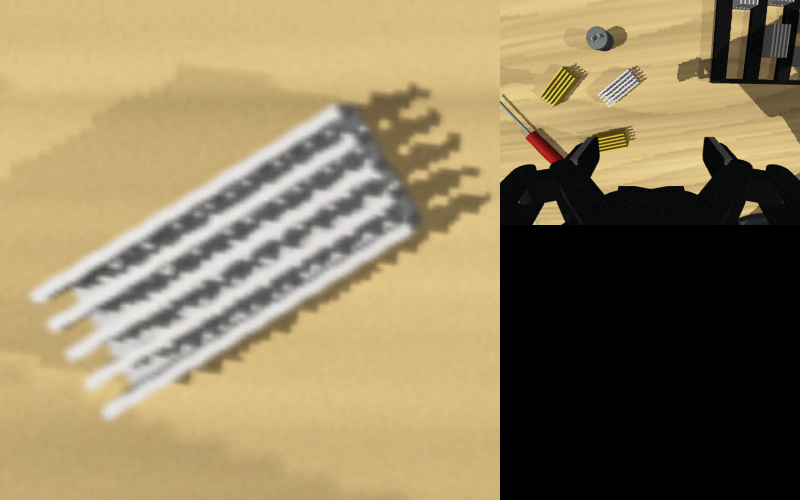

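The long sink's patch (0.2 mm/px) has corners (32,295), (335,105), (415,235) and (107,418), which is 71.5x30.5 mm, so it is the long one. Its centre is (0.4774, 0.2786) with its axis at -58.6°. I'll check neighbour clearance and work out the move.

```bash
python3 go.py .4774 .2786 .08 31.4; python3 - <<'E'
from h import *
import pickle
s,w=pickle.load(open('w6.pkl','rb'))
k=560/300
q=lambda u,v,z:back(w,np.array([[(u-500)*k,v*k]]),z)[0,:2]
c=np.array([.4774,.2786]);n=np.array([np.cos(np.deg2rad(31.4)),np.sin(np.deg2rad(31.4))]);l=np.array([-n[1],n[0]])
for nm,u,v,z in(('cap',599,37,.05),('cap',588,42,.05),('cap',604,47,.05),('ye',633,129,.03),('ye',633,140,.03),('ye',597,134,.03),('yl',580,72,.03),('yl',556,105,.03)):
    d=q(u,v,z)-c;print(nm,q(u,v,z).round(3),'closing',(d@n*1e3).round(),'length',(d@l*1e3).round())
E
```

```text
15.3333 [0.4476 0.2209 0.1945] 0.08520232017391838 [ 0.37  0.3   1.82 -0.    1.02  2.06]
[ 0.1499 -0.4062  0.7632] [-1.000e-04 -1.000e-04  2.863e-01]
cap [0.563 0.29 ] closing 79.0 length -35.0
cap [0.558 0.309] closing 85.0 length -16.0
cap [0.548 0.285] closing 63.0 length -31.0
ye [0.399 0.263] closing -75.0 length 28.0
ye [0.377 0.267] closing -92.0 length 42.0
ye [0.397 0.333] closing -40.0 length 88.0
yl [0.515 0.34 ] closing 64.0 length 33.0
yl [0.462 0.398] closing 49.0 length 110.0
```

Joint 6 would run past its limit that way round, so I'll use the equivalent half-turned grasp (twist -0.714).

Call:
apply_moves(commands=[{"fingers": 0.45, "linear": [0.15, -0.406, 0.2], "twist": [0, 0, -0.4]}, {"fingers": 0.45, "linear": [0.15, -0.406, 0.2], "twist": [0, 0, -0.4]}, {"fingers": 0.45, "linear": [0.15, -0.406, 0.2], "twist": [0, 0, -0.4]}, {"fingers": 0.45, "linear": [0.15, -0.406, 0.2], "twist": [0, 0, -0.4]}, {"fingers": 0.45, "linear": [0.15, -0.406, 0.2], "twist": [0, 0, -0.4]}, {"fingers": 0.45, "linear": [0.15, -0.406, 0.2], "twist": [0, 0, -0.4]}, {"fingers": 0.45, "linear": [0.15, -0.406, 0.2], "twist": [0, 0, -0.4]}, {"fingers": 0.45, "linear": [0.15, -0.406, 0.2], "twist": [0, 0, -0.4]}, {"fingers": 0.45, "linear": [0.15, -0.406, 0.2], "twist": [0, 0, -0.4]}, {"fingers": 0.45, "linear": [0.15, -0.406, 0.2], "twist": [0, 0, -0.4]}, {"fingers": 0.45, "linear": [0.15, -0.406, 0.2], "twist": [0, 0, -0.4]}, {"fingers": 0.45, "linear": [0.15, -0.406, 0.2], "twist": [0, 0, -0.4]}])

```text
t: 16.33
eef_pos: [0.478, 0.2762, 0.1641]
eef_rot: [0.846, 0.534, -0.0, 0.0]
ft_force: [-0.6, 0.3, -0.4]
finger_gap: 0.0619
finger_force: 0.0
```

Call:
apply_moves(commands=[{"fingers": 0.45, "linear": [0, 0, 0.4], "twist": [0, 0, -0.314]}, {"fingers": 0.45, "linear": [0, 0, 0.4], "twist": [0, 0, -0.314]}, {"fingers": 0.45, "linear": [0, 0, 0.4], "twist": [0, 0, -0.314]}, {"fingers": 0.45, "linear": [0, 0, 0.4], "twist": [0, 0, -0.314]}, {"fingers": 0.45, "linear": [0, 0, 0.4], "twist": [0, 0, -0.314]}, {"fingers": 0.45, "linear": [0, 0, 0.4], "twist": [0, 0, -0.314]}, {"fingers": 0.45, "linear": [0, 0, 0.4], "twist": [0, 0, -0.314]}, {"fingers": 0.45, "linear": [0, 0, 0.4], "twist": [0, 0, -0.314]}, {"fingers": 0.45, "linear": [0, 0, 0.4], "twist": [0, 0, -0.314]}, {"fingers": 0.45, "linear": [0, 0, 0.4], "twist": [0, 0, -0.314]}])

```text
t: 17.17
eef_pos: [0.4779, 0.2769, 0.1044]
eef_rot: [0.493, 0.87, -0.0, -0.0]
ft_force: [0.5, 0.3, -0.4]
finger_gap: 0.0617
finger_force: 0.0
```

```bash
python3 go.py .4774 .2786 .014 31.4
```

```text
17.1667 [0.4779 0.2769 0.1044] 0.06170552077791473 [ 0.44  0.52  1.75 -0.    0.87 -0.1 ]
[0.0117 0.0033 0.6027] [-0.0001  0.     -0.0027]
```

Call:
apply_moves(commands=[{"fingers": 0.45, "linear": [0.012, 0.003, 0.27], "twist": [0, 0, -0.003]}, {"fingers": 0.45, "linear": [0.012, 0.003, 0.48], "twist": [0, 0, -0.003]}, {"fingers": 0.45, "linear": [0.012, 0.003, 0.603], "twist": [0, 0, -0.003]}, {"fingers": 0.45, "linear": [0.012, 0.003, 0.603], "twist": [0, 0, -0.003]}, {"fingers": -1, "linear": [0.012, 0.003, 0.603], "twist": [0, 0, -0.003]}, {"fingers": -1, "linear": [0.012, 0.003, 0.603], "twist": [0, 0, -0.003]}, {"fingers": -1, "linear": [0.012, 0.003, 0.603], "twist": [0, 0, -0.003]}, {"fingers": -1, "linear": [0.012, 0.003, 0.603], "twist": [0, 0, -0.003]}, {"fingers": -1, "linear": [0.012, 0.003, 0.603], "twist": [0, 0, -0.003]}, {"fingers": -1, "linear": [0.012, 0.003, 0.603], "twist": [0, 0, -0.003]}, {"fingers": -1, "linear": [0.012, 0.003, 0.603], "twist": [0, 0, -0.003]}])

```text
t: 18.08
eef_pos: [0.4783, 0.2795, 0.0159]
eef_rot: [0.486, 0.874, 0.001, 0.001]
ft_force: [-0.7, -0.9, 7.8]
finger_gap: 0.0282
finger_force: 60.3
```

Call:
apply_moves(commands=[{"fingers": -1, "linear": [0, 0, -0.1], "twist": [0, 0, 0]}, {"fingers": -1, "linear": [0, 0, -0.3], "twist": [0, 0, 0]}, {"fingers": -1, "linear": [0, 0, -0.6], "twist": [0, 0, 0]}, {"fingers": -1, "linear": [0, 0, -0.6], "twist": [0, 0, 0]}, {"fingers": -1, "linear": [0, 0, -0.6], "twist": [0, 0, 0]}])

```text
t: 18.5
eef_pos: [0.4787, 0.2798, 0.1072]
eef_rot: [0.486, 0.874, 0.002, 0.002]
ft_force: [-0.4, 0.3, -0.5]
finger_gap: 0.0283
finger_force: 59.7
```

```bash
python3 go.py .5294 .0564 .1 82.77
```

```text
18.5 [0.4787 0.2798 0.1072] 0.028267461885695202 [ 0.44  0.51  1.75  0.    0.87 -0.11]
[-1.4437 -0.4978  0.0462] [ 0.0017  0.001  -0.2831]
```

Call:
apply_moves(commands=[{"fingers": -1, "linear": [-0.72, -0.25, 0.02], "twist": [0, 0, 0]}, {"fingers": -1, "linear": [-0.72, -0.25, 0.02], "twist": [0, 0, 0]}, {"fingers": -1, "linear": [-0.72, -0.25, 0.02], "twist": [0, 0, 0]}, {"fingers": -1, "linear": [-0.72, -0.25, 0.02], "twist": [0, 0, 0]}])

```text
t: 18.83
eef_pos: [0.5025, 0.1632, 0.0999]
eef_rot: [0.488, 0.873, -0.001, -0.0]
ft_force: [0.0, -0.5, -1.1]
finger_gap: 0.0286
finger_force: 59.7
```

Call:
apply_moves(commands=[{"fingers": -1, "linear": [-0.72, -0.248, 0.02], "twist": [0, 0, -0.283]}, {"fingers": -1, "linear": [-0.72, -0.248, 0.02], "twist": [0, 0, -0.283]}, {"fingers": -1, "linear": [-0.72, -0.248, 0.02], "twist": [0, 0, -0.283]}, {"fingers": -1, "linear": [-0.72, -0.248, 0.02], "twist": [0, 0, -0.283]}, {"fingers": -1, "linear": [-0.72, -0.248, 0.02], "twist": [0, 0, -0.283]}, {"fingers": -1, "linear": [-0.72, -0.248, 0.02], "twist": [0, 0, -0.283]}, {"fingers": -1, "linear": [-0.72, -0.248, 0.02], "twist": [0, 0, -0.283]}, {"fingers": -1, "linear": [-0.72, -0.248, 0.02], "twist": [0, 0, -0.283]}, {"fingers": -1, "linear": [-0.72, -0.248, 0.02], "twist": [0, 0, -0.283]}, {"fingers": -1, "linear": [-0.72, -0.248, 0.02], "twist": [0, 0, -0.283]}])

```text
t: 19.67
eef_pos: [0.5272, 0.0564, 0.0974]
eef_rot: [0.064, 0.998, -0.0, -0.001]
ft_force: [-0.5, 0.1, -1.9]
finger_gap: 0.0287
finger_force: 59.7
```

```bash
python3 go.py .5294 .0564 .025 82.77
```

```text
19.6667 [0.5272 0.0564 0.0974] 0.028734037274868257 [ 0.02  0.5   1.81  0.    0.83 -1.42]
[-0.0148  0.0017  0.4825] [-0.     -0.0004 -0.0006]
```

Call:
apply_moves(commands=[{"fingers": -1, "linear": [-0.015, 0.002, 0.2], "twist": [0, 0, 0]}, {"fingers": -1, "linear": [-0.015, 0.002, 0.36], "twist": [0, 0, 0]}, {"fingers": -1, "linear": [-0.015, 0.002, 0.42], "twist": [0, 0, 0]}, {"fingers": -1, "linear": [-0.015, 0.002, 0.45], "twist": [0, 0, 0]}, {"fingers": -1, "linear": [-0.015, 0.002, 0.45], "twist": [0, 0, 0]}, {"fingers": -1, "linear": [-0.015, 0.002, 0.45], "twist": [0, 0, 0]}])

```text
t: 20.17
eef_pos: [0.5304, 0.0562, 0.0313]
eef_rot: [0.063, 0.998, 0.0, 0.0]
ft_force: [1.2, 0.6, -0.7]
finger_gap: 0.0287
finger_force: 59.7
```

Call:
apply_moves(commands=[{"fingers": -1, "linear": [0, 0, 0.025], "twist": [0, 0, 0]}, {"fingers": -1, "linear": [0, 0, 0.045], "twist": [0, 0, 0]}, {"fingers": -1, "linear": [0, 0, 0.045], "twist": [0, 0, 0]}, {"fingers": -1, "linear": [0, 0, 0.045], "twist": [0, 0, 0]}])

```text
t: 20.5
eef_pos: [0.5301, 0.0562, 0.0241]
eef_rot: [0.063, 0.998, 0.0, 0.0]
ft_force: [0.2, 0.6, -0.9]
finger_gap: 0.0284
finger_force: 59.7
```

Call:
apply_moves(commands=[{"fingers": 0.05, "linear": [0, 0, 0], "twist": [0, 0, 0]}, {"fingers": 0.05, "linear": [0, 0, 0], "twist": [0, 0, 0]}, {"fingers": 0.05, "linear": [0, 0, 0], "twist": [0, 0, 0]}, {"fingers": 0.05, "linear": [0, 0, 0], "twist": [0, 0, 0]}, {"fingers": 0.05, "linear": [0, 0, -0.2], "twist": [0, 0, 0]}, {"fingers": 0.05, "linear": [0, 0, -0.45], "twist": [0, 0, 0]}, {"fingers": 0.05, "linear": [0, 0, -0.95], "twist": [0, 0, 0]}, {"fingers": 0.05, "linear": [0, 0, -0.95], "twist": [0, 0, 0]}, {"fingers": 0.05, "linear": [0, 0, -0.95], "twist": [0, 0, 0]}])

```text
t: 21.25
eef_pos: [0.5329, 0.0563, 0.1729]
eef_rot: [0.063, 0.998, 0.0, 0.005]
ft_force: [0.4, 0.2, 0.9]
finger_gap: 0.0448
finger_force: 0.0
```

All four are placed. I'm out of picture views, so I'll do a numeric check: move so the wrist camera sees the whole tray, then measure where the sinks lie in the tray frame.

Call:
apply_moves(commands=[{"fingers": 0.05, "linear": [-0.58, -0.44, -0.55], "twist": [0, 0, 0]}, {"fingers": 0.05, "linear": [-0.58, -0.44, -0.55], "twist": [0, 0, 0]}, {"fingers": 0.05, "linear": [-0.58, -0.44, -0.55], "twist": [0, 0, 0]}, {"fingers": 0.05, "linear": [-0.58, -0.44, -0.55], "twist": [0, 0, 0]}, {"fingers": 0.05, "linear": [-0.58, -0.44, -0.55], "twist": [0, 0, 0]}, {"fingers": 0.05, "linear": [-0.58, -0.44, -0.55], "twist": [0, 0, 0]}])

```text
t: 21.75
eef_pos: [0.6076, -0.0203, 0.2481]
eef_rot: [0.063, 0.998, 0.0, -0.0]
ft_force: [-0.2, 0.6, -0.5]
finger_gap: 0.0448
finger_force: 0.0
```

```bash
python3 - <<'E'
from h import *
from station import cams,robot
import pickle
s=robot.observe();w=cams.snapshot('wrist');pickle.dump((s,w),open('w7.pkl','wb'));print(s['eef_pos'])
p=np.load('tray.npy');cam=-w['R'].T@w['t'];print('cam',cam)
# tray-frame rectified view at sink-top height, 0.5 mm/px: rows x from +105 to -105, cols y from +106 to -106
gx=np.linspace(.105,-.105,421);gy=np.linspace(.106,-.106,425)
X=np.array([[row(p,x,y) for y in gy] for x in gx]).reshape(-1,2)
uv=proj(w,np.c_[X,np.full(len(X),.038)]).astype(np.float32).reshape(421,425,2)
im=cv2.remap(w['image'],uv[...,0],uv[...,1],cv2.INTER_LINEAR)
h=cv2.cvtColor(im,cv2.COLOR_RGB2HSV);m=((h[...,1]<60)&(h[...,2]>90)).astype(np.uint8)
m=cv2.morphologyEx(m,cv2.MORPH_CLOSE,np.ones((13,13)));m=cv2.morphologyEx(m,cv2.MORPH_OPEN,np.ones((13,13)))
n,L,st,c=cv2.connectedComponentsWithStats(m)
for i in range(1,n):
    q=cv2.minAreaRect(np.argwhere(L==i)[:,::-1].astype(np.float32))
    print('x %.1f y %.1f'%(105-q[0][1]*.5,106-q[0][0]*.5),'size',np.round(np.array(q[1])*.5,1),'ang',round(q[2],1))
# text map: S=grey/white, .=wood, #=dark
t=np.where((h[...,1]<60)&(h[...,2]>90),'S',np.where(h[...,2]<70,'#','.'))
print('\n'.join(''.join(r) for r in t[::12,::6]))
E
```

```text
[ 0.60760248 -0.02029212  0.24805486]
cam [ 0.54207338 -0.01131671  0.39057578]
x 58.0 y 59.5 size [75. 49.] ang 90.0
x 57.0 y 0.0 size [58. 50.] ang 90.0
x 57.0 y -60.0 size [41. 50.] ang 90.0
x 6.0 y -60.0 size [34. 37.] ang -0.0
x -35.0 y 60.8 size [73.  34.5] ang 90.0
x -31.0 y 0.8 size [55.  31.5] ang 90.0
x -54.5 y -60.0 size [38. 34.] ang 90.0
.......................................................................
.......................................................................
...#######S.SS.S#S#SS################################################..
...#######SSSSSS.S.SS.########............########...........########..
...#######SSSSSS.S.SS.########.S.S.S..S.S.########...........########..
...#######SSSSSS.S.SS.########.SSSSSSSSSS.########.SSSS.S.S.SS#######..
...#######SSSSSS.S.SS.########.SSSSSSSSSS.########SSSSSSSSSSSS#######..
...#######SSSSSS.S.SS.########.SSSSSSSSSS.########SSSSSSS.SSSS#######..
...####SSSS.SSSS.S.SS##SS##SS.SSSSSSSSSSS#.SS##SS..SSSSSSSSSSSSS.####..
...#####..SSSSSS.S.SS###.##...SSSSSSSSSSS##..###..#SSSSSS.SSSS#S.####..
...#######SSSSSS.S.SS.#####
[... 1144 characters left out ...]
SS.########.SSSSSSSSSS########.SSSSSSSSSSSS#######..
...#######S.SSSSSS.SS.########.S.S.S.SS.S.########SSSSSSSSSSSS#######..
...#######S.SSSS.S.SS.########............########SSSSSSS.SSSS#######..
...#######SSSSSS.S.SS.########............########SSSSSSSSSSSS#######..
...########...........########............#######............########..
...########...........########............#######............########..
...########...........########............#######............########..
...##################################################################..
.....################################################################..
.......................................................................
```

The check shows every sink in line in its matching row. Tray-frame x,y in mm: long (-35,61), medium (-31,1), shorts (6,-60) and (-54,-60). Their sizes match what sinks lying flat on the floor would show. The gripper is clear, so I'm handing in.

```bash
python3 -c "
from station import workorder
print(workorder.sign_off())"
```

```text
the job is handed in; nothing more can be done
None
```

I filed all four heat sinks in their matching rows, flat on the floor with fins up and in line, and handed the job in at about 22 s of the 61 s allowed; the sign-off returned no verdict.

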